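Clamp a hardness test block and set the screw's running clearance

ROBOT

A 7-joint arm with a two-finger parallel gripper is mounted at the origin on the work surface. World frame = base frame: x ahead of the robot, y to its left, z up, the work surface at z = 0. Lengths are in mm, angles in rad, forces in N, time in s.
With the tool pointing down it reaches from about 425 to 925 mm from the base axis. Payload 6.8 kg.
Tool frame: the origin (TCP) lies at the very end of the fingers, on their centre line; the grasp point (between the pads) lies 19 mm behind it (grasp_offset is the distance from the TCP to the grasp point, in mm); z points along the fingers, y is the line along which they close (so a half turn about z gives the same grasp; the last joint's range is limited). The gripper opens to 88 mm and grips with 3 to 60 N. Pads are 20 mm wide; open, the fingers measure 115 mm over their backs; the gripper's body (75 mm by 178 mm) begins 61 mm behind the grasp point.
Start: joints at [-1.349, 0.477, 0.022, 1.555, -0.011, 1.109, -0.083], TCP at [218.598, 638.642, 199.164] pointing down, gripper open.
Joint ranges: [-2.96, 2.96], [-0.34, 2.1], [-1.41, 1.46], [0.24, 2.44], [-1.37, 4.51], [0.17, 1.92], [-2.96, 2.96]. Speed limits (rad/s): [2.39, 2.39, 3.14, 3.14, 3.14, 3.14, 3.14].

INTERFACE

Orientations are given as a 3x3 rotation matrix whose columns are the frame's x, y, z axes.
In Python, from plant import observe, grab_frame, hand_in, grasp_offset gives the robot as it stands. The module is installed in compiled form; this text tells all that it offers.
- The arm moves only by the shell command python3 -m handwheel 'ROWS' [FORCE]. ROWS is JSON, a list of rows, each a list of 3 entries, a list of its own where there are three numbers: the shift along the tool's x, y, z in m, then the turn, a rotation vector about the tool's x, y, z in degrees, then the opening, from -1 (shut) to 1 (fully open). A call has exactly 5 rows; each row is the pose to reach, as a shift and turn from the pose commanded when the call began, along the tool's axes at that moment; what a row does not reach only later rows make up. A row lasts 1/8 s, in which the tool goes at most 62.5 mm and 10.7 degrees, less where a joint would pass 70% of its speed; a pose out of reach is approached as far as the arm can. A call with a gripper value outside its range is refused whole. The fingers move at their own pace and stop on an object; FORCE is the grip in N (left out, the last holds). Time passes only in rows, so rows that repeat a pose let the fingers close, or fill a call up. It gives the time, the measured TCP pose, the force, the opening and the grip force at its end, in the units of the state.
- observe(): the state, without advancing time (a new reading comes with each control period).
- grab_frame(name): name is "scene" or "top" or "wrist"; returns a dict with "frame" (384x512x3 uint8, red, green, blue), "K" (3x3 intrinsics, pixels), "pose" (4x4, takes a point from camera to world coordinates); the wrist camera has in their place "mount" (4x4, takes a point from camera to tool coordinates, whose origin is the TCP and whose axes are the flange's). Camera axes: x right, y down, z forward; pixel columns grow to the right and rows downward; lengths in mm; the calibration is good to about 2 mm. A picture is of the moment at which its call begins: read the wrist's pose just before it. There is no depth.
- hand_in(): hands the job in; it is judged then, once.
The state is a dict: "clock": time; "qpos": joint angles; "joint_vel": joint speeds; "effort": joint torques, N m; "tool_pos": TCP position; "ee_rot": TCP orientation; "wrist_force": force on the tool from outside, world axes, zero at the start; "moment": the same for the moment, N m; "opening": opening from 0.0 (shut) to 1.0 (fully open); "grasp_force": force on a finger pad.
Only numpy, scipy, OpenCV 4.12 (cv2) and the standard library are available. Lean on these libraries where they do the work, as an engineer would, in place of code of your own. Each camera call takes 0.05 s, during which the arm holds its last target. There are 200 camera calls.

TASK

Put the rectangular steel test block flat on the fixture plate between the two jaws of the edge clamp, its long sides facing the jaws and its length centred on them, and let go of it. Then turn the wing screw clockwise until it seats, back it off a quarter turn, and finish there still gripping the wing, so that the block stays in place with a little play. Leave everything else on the bench where it stands.

Things in the scene. Friction and masses are not known exactly. Their poses are not given: they have to be found in the camera images.
- block: Loose rectangular steel test block, 50 (its x) x 36 (its y) x 20 mm tall, about 0.28 kg, lying flat on the bench. Origin: centre of its underside; z up. The only rectangular block among the loose things.
- seat (a point): Where the block's origin belongs once clamped, on top of the fixture's grey plate (120 in x, 190 in y, 12 mm thick, fixed to the bench; this point is 12 mm above the bench, 20 mm from the plate's middle along -y). x, y: the fixture's axes, z up. Beside the jaws in x the plate is clear, two scribed lines at x = +-25 mm mark the block's ends, so it can be lowered while held by its ends.
- fixed_jaw (a point): Middle of the top edge of the fixed jaw's face, 18 mm from the seat along the fixture's -y, 16 mm above the plate. The dark steel jaw is 30 mm wide in x and 24 mm deep in y.
- moving_jaw (a point): Middle of the top edge of the dark moving jaw's face (30 mm wide in x, 16 mm tall). It lies 18.3 mm from the seat along the fixture's +y when the screw is seated, and 3 mm farther out for each radian that the screw is short of seated. Behind it, 38 to 89 mm from the seat, is the aluminium clamp body, 50 mm wide in x, its top 22 mm above the plate.
- wing (a joint): Angle of the wing screw, rad: 0 fully out, grows as it turns clockwise seen from above, hard stop at 3.2 = seated. Starts 2.2 to 3.0 rad short of seated, so it needs more than one grasp. Turning takes about 0.1 N m; it stays where it is left. It drives the moving jaw towards the fixed jaw.
- wing_grip (a point): Centre of the screw's wing: an upright steel bar 44 mm long (this point's x, turns with the screw), 12 mm thick (its y), 28 mm tall, over the clamp body, on an upright axis 62 mm from the seat along the fixture's +y, 58 mm above the bench. Clamp body top: 24 mm below this point. Grip across the thickness, from above. At joint value q its x is the fixture's x turned clockwise by q.
- disc: Loose round steel test block, 64 mm across, 16 mm tall; not needed. Origin: centre of its underside.
- puck_a: Loose grey mounted specimen, a cylinder 30 mm across, 20 mm tall; not needed. Origin: centre of its underside.
- puck_b: A second such grey mounted specimen, 30 mm across, 20 mm tall; not needed. Origin: centre of its underside.
- objective: Brass microscope objective standing on end, 29 mm across, 46 mm tall; not needed. Origin: centre of its underside.
- bottle: White plastic bottle, 60 mm across, 130 mm tall; not needed. Origin: centre of its underside.
- beaker: Glass beaker, 70 mm across, 90 mm tall; not needed. Origin: centre of its underside.
- mouse: Black computer mouse, 105 x 60 x 30 mm; not needed. Origin: centre of its underside.
Things that resemble listed ones, but are neither listed nor needed, are in the scene too. What is shaped like the part that bears seat but green or yellow is not meant.

How it is judged (in metres and radians):
On the way, in this order (a step that is already met when the one before it is completed fails the run):
1. the block lies flat between the jaws, centred on them, and has been let go (x of block in the frame of seat between -0.008 and 0.008 m and y of block in the frame of seat between -0.0025 and 0.01 m and z of block in the frame of seat between -0.0025 and 0.0025 m and angle between block's own z axis and vertical below 0.08 rad and angle between the x axis of block and the x axis of seat, either way round below 0.15 rad and contact force between the fingers and block below 0.3 N), for 0.2 s.
2. the screw is turned clockwise until it seats, the block still in place (all of step 1 and value of joint wing above 3.1 rad), for 0.2 s.
At the end, for the whole second after the job is handed in: The screw stands a quarter turn (within 15 degrees) back from seated, at rest, with the fingers still gripping its wing (over 3 N); the block lies untouched and flat between the jaws, its ends within 8 mm of centred on them and square to them within 0.15 rad (all of step 1 and value of joint wing between 1.37 and 1.89 rad and velocity of joint wing between -0.05 and 0.05 rad/s and contact force between the fingers and wing above 3 N); the arm keeps its last pose, push and grip.
It fails at once if another thing on the bench is pushed more than 30 mm from its place (distance of any of disc, puck_a, puck_b, objective, bottle, beaker, mouse from where it was at the start of the episode above 0.03 m).
It also fails if it takes over 56 s, if anything falls off the work surface, if the arm or the gripper's body presses on something with over 40 N, if the wrist force passes 120 N, or if a joint passes its speed limit or range.

## Working session

There is one attempt and no reset: what is moved stays moved. The work goes in short steps, Python scripts to look and compute and a shell command to move; the robot and the scene stay as the last step left them, time stands still between calls to the robot, and variables do not carry over. Pictures are saved under pics/ and viewed, at most 10 in all, crops included, and the job is handed in when it is done.

```bash
mkdir -p pics
python3 - <<'E'
from plant import *
import cv2,numpy as np
s=observe();print(s['clock'],s['tool_pos'],np.round(s['ee_rot'],3).tolist(),s['opening'],grasp_offset)
for n in("scene","top"):
    f=grab_frame(n);cv2.imwrite(f'pics/{n}0.png',f['frame'][...,::-1]);np.savez(f'{n}0.npz',**f);print(n,np.round(f['K'],1).tolist(),np.round(f['pose'],3).tolist())
a=cv2.imread('pics/top0.png');cv2.imwrite('pics/top0x.png',cv2.resize(a,(800,600),interpolation=cv2.INTER_CUBIC))
E
```

```text
0.0 [218.41157853 637.99044067 198.19066986] [[-0.946, 0.324, -0.0], [0.324, 0.946, -0.002], [-0.0, -0.002, -1.0]] 0.999743153656808 18.700000000000003
scene [[364.6, 0.0, 257.1], [0.0, 364.6, 195.6], [0.0, 0.0, 1.0]] [[0.167, 0.725, -0.668, 1262.878], [0.986, -0.109, 0.128, -83.919], [0.02, -0.68, -0.733, 853.951], [0.0, 0.0, 0.0, 1.0]]
top [[401.7, 0.0, 253.4], [0.0, 401.7, 189.3], [0.0, 0.0, 1.0]] [[0.002, -0.997, 0.073, 446.101], [-1.0, -0.001, 0.02, 49.635], [-0.02, -0.073, -0.997, 1552.74], [0.0, 0.0, 0.0, 1.0]]
```

View pics/top0x.png

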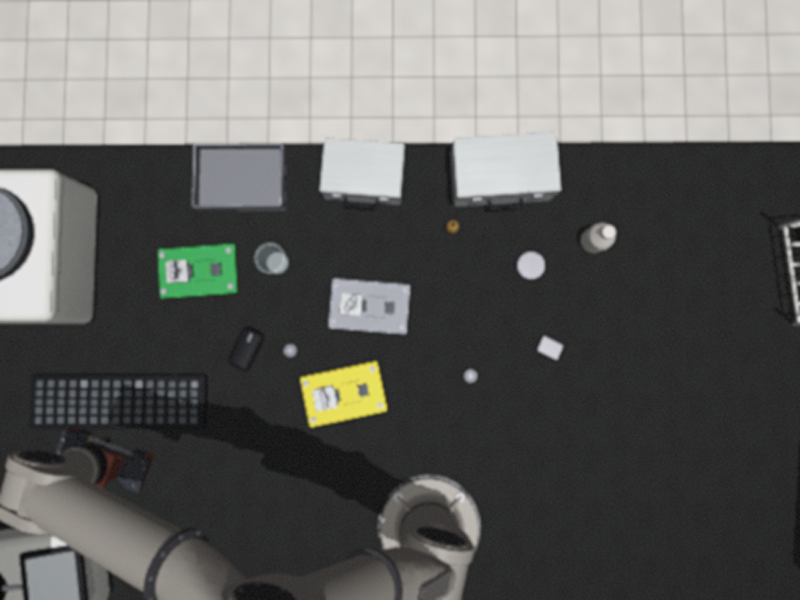

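View pics/scene0.png

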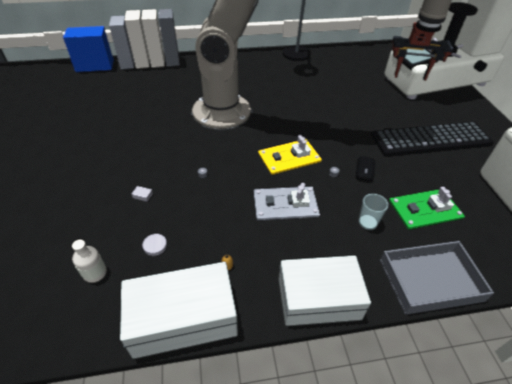

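The top view (800x600) shows the block near (551,348) and the grey fixture near (370,306). The clamp body is on the fixture's left and the fixed jaw is on its right at about (390,307). The scene view shows the block near (142,194) and the grey fixture near (286,203).

```bash
cat > h.py <<'E'
import numpy as np,cv2
def ray(uv,K,P,z):
    uv=np.atleast_2d(np.array(uv,float));d=np.c_[uv,np.ones(len(uv))]@np.linalg.inv(K).T@P[:3,:3].T
    return P[:3,3]+d*((z-P[2,3])/d[:,2])[:,None]
def proj(p,K,P):
    c=(np.atleast_2d(p)-P[:3,3])@P[:3,:3];c=c@K.T;return c[:,:2]/c[:,2:]
def wristpose(s,f):
    T=np.eye(4);T[:3,:3]=s['ee_rot'];T[:3,3]=s['tool_pos'];return T@f['mount']
def blob(mask,near):
    cs,_=cv2.findContours(mask.astype(np.uint8),cv2.RETR_EXTERNAL,cv2.CHAIN_APPROX_NONE)
    cs=[c for c in cs if cv2.contourArea(c)>15]
    return min(cs,key=lambda c:np.hypot(*(np.array(cv2.minAreaRect(c)[0])-near)))
def rect(pts):
    r=cv2.minAreaRect(pts[:,:2].astype(np.float32));b=cv2.boxPoints(r);e=[b[1]-b[0],b[2]-b[1]]
    e.sort(key=lambda v:-np.hypot(*v));a=np.degrees(np.arctan2(e[0][1],e[0][0]))%180
    return np.round(r[0],1),[round(float(np.hypot(*v)),1) for v in e],round(float(a),2)
E
python3 - <<'E'
from h import *
for n,bl,fx in(("top",(352.6,222.7),(237,196)),("scene",(142,194),(286,203))):
    f=np.load(n+'0.npz');g=cv2.cvtColor(f['frame'],cv2.COLOR_RGB2HSV)
    m=(g[...,2]>90)&(g[...,1]<70)
    for nm,nr,z in(('block',bl,20 if n=='top' else 12),('plate',fx,12)):
        c=blob(m,nr)[:,0];p=ray(c,f['K'],f['pose'],z);print(n,nm,rect(p))
E
```

```text
top block (array([ 433.2, -293.2]), [57.0, 42.5], 63.29)
top plate (array([533.9, 147.3]), [196.2, 125.8], 85.36)
scene block (array([ 426.6, -297.3]), [58.2, 50.3], 63.71)
scene plate (array([524.8, 146.3]), [193.1, 146.9], 85.43)
```

```bash
cat > go.py <<'E'
import sys,numpy as np
from scipy.spatial.transform import Rotation as R
from plant import observe
# go.py x y z yaw(of tool y, deg): shift (m) and turn (deg) in tool axes; tool down; nearest half turn unless 5th arg
x,y,z,a=map(float,sys.argv[1:5]);s=observe();M=np.array(s['ee_rot'])
cur=np.degrees(np.arctan2(M[1,1],M[0,1]))
if len(sys.argv)<6: a=cur+((a-cur+90)%180-90)
t=np.radians(a);Y=np.array([np.cos(t),np.sin(t),0]);Z=np.array([0,0,-1.]);T=np.c_[np.cross(Y,Z),Y,Z]
print('t',round(s['clock'],2),'pos',np.round(s['tool_pos'],1),'yaw',round(cur,1),'q7',np.round(s['qpos'][[0,6]],2) if not isinstance(s['qpos'],list) else s['qpos'],'shift',np.round(M.T@(np.array([x,y,z])-s['tool_pos'])/1000,4),'turn',np.round(R.from_matrix(M.T@T).as_rotvec(degrees=True),2))
E
python3 go.py 430 430 200 68
```

```text
t 0.1 pos [218.4 638.1 198.3] yaw 71.1 q7 [-1.35 -0.08] shift [-0.2675 -0.1284 -0.0015] turn [-0.09  0.01  3.1 ]
```

```bash
python3 -m handwheel '[[[-0.2675,-0.1284,-0.0015],[0,0,3],1],[[-0.2675,-0.1284,-0.0015],[0,0,3],1],[[-0.2675,-0.1284,-0.0015],[0,0,3],1],[[-0.2675,-0.1284,-0.0015],[0,0,3],1],[[-0.2675,-0.1284,-0.0015],[0,0,3],1]]'; python3 go.py 520 150 200 66
```

```text
clock: 0.72
tool_pos: [432.1, 427.7, 200.4]
ee_rot: [[-0.927, 0.375, 0.0], [0.375, 0.927, -0.001], [-0.001, -0.001, -1.0]]
wrist_force: [-0.8, 0.3, 0.5]
opening: 1.002
grasp_force: 0.0
t 0.72 pos [432.1 427.7 200.4] yaw 68.0 q7 [-0.97  0.34] shift [-0.1856 -0.2244  0.0007] turn [-0.05  0.03  1.96]
```

```bash
python3 -m handwheel '[[[-0.1856,-0.2244,0],[0,0,2],1],[[-0.1856,-0.2244,0],[0,0,2],1],[[-0.1856,-0.2244,0],[0,0,2],1],[[-0.1856,-0.2244,0],[0,0,2],1],[[-0.1856,-0.2244,0],[0,0,2],1]]'>/dev/null
cat > snap.py <<'E'
import sys,cv2,numpy as np
from plant import *
from h import *
n=sys.argv[1];s=observe();f=grab_frame('wrist');P=wristpose(s,f)
np.savez(n+'.npz',frame=f['frame'],K=f['K'],pose=P);cv2.imwrite(f'pics/{n}.png',f['frame'][...,::-1])
print(np.round(f['K'][0],0),np.round(f['mount'],2).tolist(),np.round(s['tool_pos'],1))
E
python3 snap.py w1; python3 go.py 533 -120 200 65
```

```text
[302.   0. 256.] [[-0.0, -0.97, -0.25, 68.42], [1.0, -0.0, -0.0, 0.8], [0.0, -0.25, 0.97, -185.79], [0.0, 0.0, 0.0, 1.0]] [519.  149.5 200.5]
t 1.4 pos [520.5 143.9 200.7] yaw 65.6 q7 [-0.59  0.83] shift [-0.1204 -0.2352  0.0016] turn [-0.16  0.12  0.59]
```

View pics/w1.png

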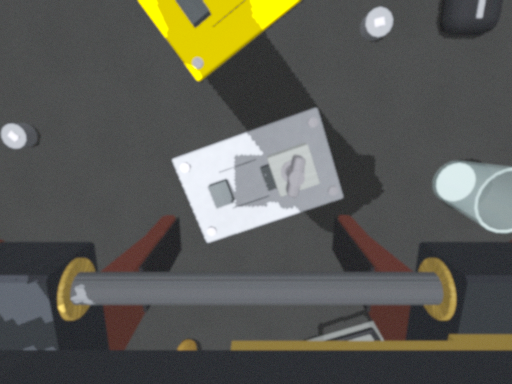

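The wrist view shows the whole grey plate, with corners near (173,160), (317,108), (343,197) and (209,242). The fixed jaw is at (220,193), the moving jaw at (268,177) and the wing at (294,174). The arm was still drifting slightly, so I'll re-measure the fixture when I come back and go for the block now.

```bash
python3 -m handwheel '[[[-0.12,-0.235,0],[0,0,0],1],[[-0.12,-0.235,0],[0,0,0],1],[[-0.12,-0.235,0],[0,0,0],1],[[-0.12,-0.235,0],[0,0,0],1],[[-0.12,-0.235,0],[0,0,0],1]]'|head -2;  python3 go.py 433 -293 170 63.3
```

```text
clock: 2.02
tool_pos: [532.3, -115.1, 200.6]
t 2.02 pos [ 532.3 -115.1  200.6] yaw 65.7 q7 [-0.22  1.36] shift [ 0.0174 -0.2029  0.0309] turn [-0.09  0.02  2.41]
```

```bash
python3 -m handwheel '[[[0.0174,-0.203,0.03],[0,0,2.4],1],[[0.0174,-0.203,0.03],[0,0,2.4],1],[[0.0174,-0.203,0.03],[0,0,2.4],1],[[0.0174,-0.203,0.03],[0,0,2.4],1],[[0.0174,-0.203,0.03],[0,0,2.4],1]]'|head -2; python3 -m handwheel '[[[0,0,0],[0,0,0],0.7],[[0,0,0],[0,0,0],0.7],[[0,0,0],[0,0,0],0.7],[[0,0,0],[0,0,0],0.7],[[0,0,0],[0,0,0],0.7]]'|head -2;python3 snap.py w2
python3 - <<'E'
from h import *
f=np.load('w2.npz');print(proj([433,-293,20],f['K'],f['pose']))
g=cv2.cvtColor(f['frame'],cv2.COLOR_RGB2HSV)
for t in(120,150,180):
    m=(g[...,2]>t)&(g[...,1]<70)
    c=blob(m,proj([433,-293,20],f['K'],f['pose'])[0])[:,0];print(t,rect(ray(c,f['K'],f['pose'],20)),cv2.boundingRect(c))
E
```

```text
clock: 2.65
tool_pos: [434.4, -288.9, 170.3]
clock: 3.28
tool_pos: [435.1, -288.8, 170.7]
[302.   0. 256.] [[-0.0, -0.97, -0.25, 68.45], [1.0, -0.0, -0.0, 0.77], [0.0, -0.25, 0.97, -185.79], [0.0, 0.0, 0.0, 1.0]] [ 435.1 -288.8  170.7]
[[251.63389143 174.17170849]]
120 (array([ 463.2, -303. ]), [613.8, 414.5], 63.69) (0, 0, 512, 351)
150 (array([ 430. , -292.8]), [52.9, 40.3], 63.71) (227, 154, 48, 36)
180 (array([ 430.2, -292.4]), [51.7, 38.0], 63.71) (228, 155, 47, 34)
```

View pics/w2.png

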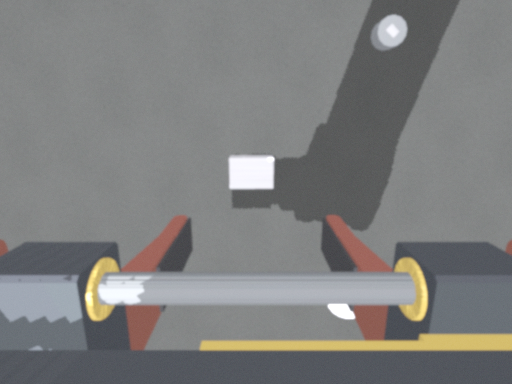

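The block is centred at pixel (251,172), aligned with the fingers. I'll descend on it.

```bash
python3 go.py 430.5 -292.7 4 63.7
```

```text
t 3.33 pos [ 435.  -288.9  170.7] yaw 63.7 q7 [0.07 1.74] shift [ 0.0024 -0.0055  0.1667] turn [0.   0.   0.01]
```

```bash
python3 -m handwheel '[[[0.0024,-0.0055,0.05],[0,0,0],0.7],[[0.0024,-0.0055,0.1],[0,0,0],0.7],[[0.0024,-0.0055,0.145],[0,0,0],0.7],[[0.0024,-0.0055,0.166],[0,0,0],0.7],[[0.0024,-0.0055,0.166],[0,0,0],0.7]]' 25; python3 -m handwheel '[[[0,0,0],[0,0,0],0.3],[[0,0,0],[0,0,0],-0.5],[[0,0,0],[0,0,0],-0.5],[[0,0,0],[0,0,0],-0.5],[[0,0,0],[0,0,0],-0.5]]' 25
```

```text
clock: 3.95
tool_pos: [429.2, -292.3, 3.3]
ee_rot: [[-0.896, 0.443, -0.003], [0.443, 0.896, 0.001], [0.003, -0.0, -1.0]]
wrist_force: [0.6, -0.7, 0.2]
opening: 0.852
grasp_force: 0.0
clock: 4.58
tool_pos: [430.5, -292.8, 4.8]
ee_rot: [[-0.897, 0.443, 0.0], [0.443, 0.897, -0.0], [-0.0, 0.0, -1.0]]
wrist_force: [0.6, 0.3, -0.1]
opening: 0.325
grasp_force: 0.0
```

```bash
python3 -m handwheel '[[[0,0,0],[0,0,0],-0.5],[[0,0,0],[0,0,0],-0.5],[[0,0,0],[0,0,0],-0.5],[[0,0,0],[0,0,0],-0.5],[[0,0,0],[0,0,0],-0.5]]' 25|tail -4; python3 snap.py w3
```

```text
ee_rot: [[-0.896, 0.443, -0.0], [0.443, 0.896, 0.0], [0.0, 0.0, -1.0]]
wrist_force: [0.9, 0.0, -0.9]
opening: 0.25
grasp_force: 0.0
[302.   0. 256.] [[-0.0, -0.97, -0.25, 68.45], [1.0, -0.0, -0.0, 0.77], [0.0, -0.25, 0.97, -185.79], [0.0, 0.0, 0.0, 1.0]] [ 430.4 -292.8    4.6]
```

View pics/w3.png

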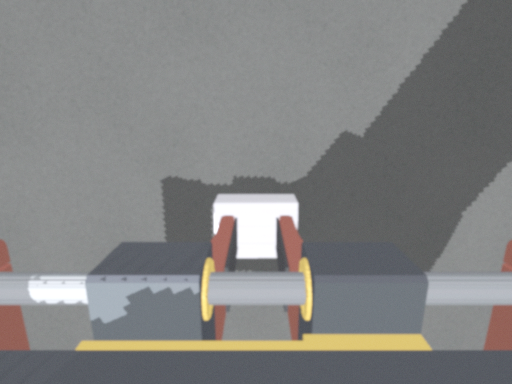

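The block (columns 213–298, rows 194–257) is still centred under the fingers, which closed above it. The fingertips therefore sit about 20 mm higher than the nominal TCP. I'll open and go lower gently, watching the force.

```bash
python3 -m handwheel '[[[0,0,0],[0,0,0],0.7],[[0,0,0],[0,0,0],0.7],[[0,0,0],[0,0,0],0.7],[[0,0,0],[0,0,0],0.7],[[0,0,0],[0,0,0],0.7]]' 25|tail -2;  python3 -m handwheel '[[[0,0,0.003],[0,0,0],0.7],[[0,0,0.006],[0,0,0],0.7],[[0,0,0.009],[0,0,0],0.7],[[0,0,0.012],[0,0,0],0.7],[[0,0,0.012],[0,0,0],0.7]]' 25
```

```text
opening: 0.779
grasp_force: 0.0
clock: 6.5
tool_pos: [430.2, -292.7, -7.7]
ee_rot: [[-0.896, 0.443, -0.001], [0.443, 0.896, 0.0], [0.001, 0.0, -1.0]]
wrist_force: [0.7, 0.3, 0.8]
opening: 0.856
grasp_force: 0.0
```

```bash
python3 -m handwheel '[[[0,0,0.001],[0,0,0],0.7],[[0,0,0.002],[0,0,0],0.7],[[0,0,0.003],[0,0,0],0.7],[[0,0,0.004],[0,0,0],0.7],[[0,0,0.004],[0,0,0],0.7]]' 25|head -4; python3 -m handwheel '[[[0,0,0],[0,0,0],0.2],[[0,0,0],[0,0,0],-0.2],[[0,0,0],[0,0,0],-0.2],[[0,0,0],[0,0,0],-0.2],[[0,0,0],[0,0,0],-0.2]]' 25
```

```text
clock: 7.12
tool_pos: [430.4, -292.7, -11.4]
ee_rot: [[-0.897, 0.443, -0.0], [0.443, 0.897, 0.0], [0.0, 0.0, -1.0]]
wrist_force: [-0.8, 0.3, -0.1]
clock: 7.75
tool_pos: [430.4, -292.8, -11.3]
ee_rot: [[-0.897, 0.443, 0.0], [0.443, 0.897, -0.0], [-0.0, -0.0, -1.0]]
wrist_force: [-0.3, -0.5, -0.6]
opening: 0.567
grasp_force: 25.0
```

Gripped at an opening of 50 mm with 25 N. The tool reads z = -11.3 with the block on the bench, so I'll place relative to that. Lifting next and carrying it to the fixture.

```bash
python3 -m handwheel '[[[0,0,-0.03],[0,0,0],-0.2],[[0,0,-0.09],[0,0,0],-0.2],[[0,0,-0.15],[0,0,0],-0.2],[[0,0,-0.2],[0,0,0],-0.2],[[0,0,-0.2],[0,0,0],-0.2]]' 25; python3 go.py 525 -30 190 20
```

```text
clock: 8.38
tool_pos: [432.4, -293.9, 192.0]
ee_rot: [[-0.897, 0.443, 0.007], [0.443, 0.897, -0.002], [-0.007, 0.001, -1.0]]
wrist_force: [0.4, 0.8, -3.7]
opening: 0.566
grasp_force: 25.0
t 8.38 pos [ 432.4 -293.9  192. ] yaw 63.7 q7 [0.05 1.74] shift [0.0339 0.2777 0.0021] turn [ 0.21  0.36 43.71]
```

```bash
python3 -m handwheel '[[[0.034,0.278,0.0],[0,0,43.7],-0.2],[[0.034,0.278,0],[0,0,43.7],-0.2],[[0.034,0.278,0],[0,0,43.7],-0.2],[[0.034,0.278,0],[0,0,43.7],-0.2],[[0.034,0.278,0],[0,0,43.7],-0.2]]' 25|head -2; python3 go.py 530 100 190 -4.64
```

```text
clock: 9.0
tool_pos: [522.1, -26.9, 186.9]
t 9.0 pos [522.1 -26.9 186.9] yaw 19.7 q7 [-0.48  0.43] shift [ 0.1168  0.0503 -0.0032] turn [-0.17  0.   24.37]
```

```bash
python3 -m handwheel '[[[0.117,0.05,-0.003],[0,0,24.4],-0.2],[[0.117,0.05,-0.003],[0,0,24.4],-0.2],[[0.117,0.05,-0.003],[0,0,24.4],-0.2],[[0.117,0.05,-0.003],[0,0,24.4],-0.2],[[0.117,0.05,-0.003],[0,0,24.4],-0.2]]' 25|head -2; python3 -m handwheel '[[[0,0,0],[0,0,0],-0.2],[[0,0,0],[0,0,0],-0.2],[[0,0,0],[0,0,0],-0.2],[[0,0,0],[0,0,0],-0.2],[[0,0,0],[0,0,0],-0.2]]' 25|head -2; python3 snap.py w4
python3 - <<'E'
from h import *
f=np.load('w4.npz');g=cv2.cvtColor(f['frame'],cv2.COLOR_RGB2HSV)
print(proj([[534,147,12],[532.3,127.4,12]],f['K'],f['pose']))
cv2.imwrite('pics/w4x.png',cv2.resize(f['frame'][40:280,100:420,::-1],(800,600),interpolation=cv2.INTER_CUBIC))
E
```

```text
clock: 9.62
tool_pos: [529.3, 96.9, 190.6]
clock: 10.25
tool_pos: [530.0, 98.6, 191.7]
[302.   0. 256.] [[-0.0, -0.97, -0.25, 68.65], [1.0, -0.0, 0.0, -0.46], [-0.0, -0.25, 0.97, -185.79], [0.0, 0.0, 0.0, 1.0]] [530.   98.6 191.7]
[[256.85186846 129.31302455]
 [256.68628908 145.94194357]]
```

View pics/w4x.png

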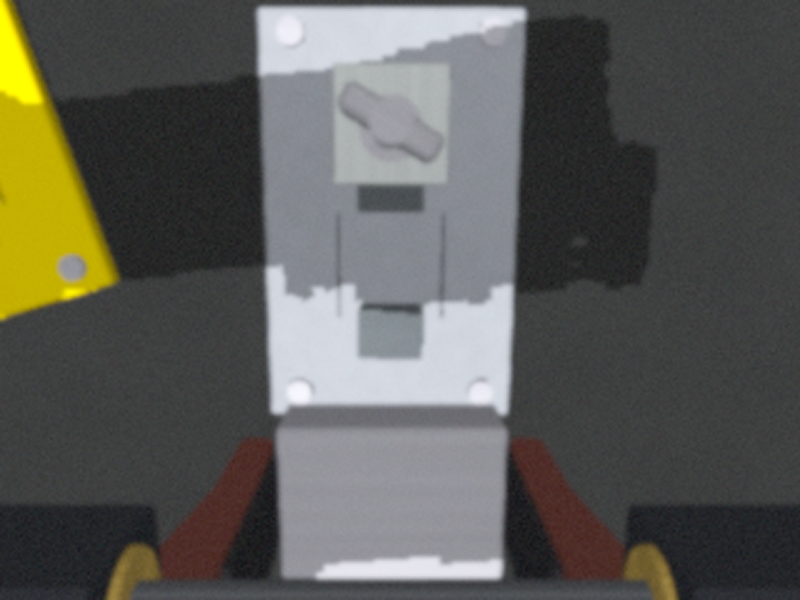

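Crop scale 2.5, offset (100,40). The scribed lines are at x = 338 and 443 (mid 390.5), and the held block is centred at 391.5. The plate edges are symmetric at rows 8 and 412, and the fixed jaw's top edge is at row 310. The wing runs from (352,95) to (432,147), so q ≈ 0.58.

```bash
python3 - <<'E'
from h import *
f=np.load('w4.npz');K,P=f['K'],f['pose']
c=lambda u,v:(100+u/2.5,40+v/2.5)
a=np.radians(-4.64);S=np.array([532.3,127.4]);X=np.array([np.cos(a),np.sin(a)]);Y=np.array([-X[1],X[0]])
def fx(nm,uv,z):
    p=ray(c(*uv),K,P,z)[0,:2];d=p-S;print(nm,np.round(p,1),'fixture',np.round([d@X,d@Y],1))
for n,uv,z in[('lineL',(338,265),12),('lineR',(443,265),12),('TL',(257,8),12),('TR',(526,8),12),('BL',(272,412),12),('BR',(510,412),12),('fixjawL',(359,310),28),('fixjawR',(423,310),28),('movjawface',(391,211),28),('bodyL',(333,184),34),('bodyR',(449,184),34),('wing',(391,121),72),('w1',(352,95),72),('w2',(432,147),72)]: fx(n,uv,z)
E
python3 go.py 532.3 131 90 -4.64
```

```text
lineL [506.5 129.3] fixture [-25.9  -0.2]
lineR [556.9 125.4] fixture [24.7  0. ]
TL [481.3 245.3] fixture [-60.4 113.4]
TR [600.5 236.1] fixture [ 59.2 113.9]
BL [466.2  58.1] fixture [-60.3 -74.4]
BR [586.3  48.8] fixture [ 60.2 -73.9]
fixjawL [515.5 109.4] fixture [-15.2 -19.3]
fixjawR [545.4 107.1] fixture [ 14.7 -19.2]
movjawface [533.9 153.4] fixture [-0.5 26. ]
bodyL [509.3 167.2] fixture [-26.1  37.8]
bodyR [560.4 163.3] fixture [25.1 38. ]
wing [536.7 188.8] fixture [-0.6 61.6]
w1 [522.5 199.4] fixture [-15.5  71. ]
w2 [551.8 178.1] fixture [15.3 52.1]
t 10.3 pos [530.1  98.6 191.7] yaw -4.4 q7 [-0.72 -0.21] shift [ 0.0325 -0.0003  0.1017] turn [ 0.   -0.    0.25]
```

```bash
python3 -m handwheel '[[[0.0325,0,0.04],[0,0,0.25],-0.2],[[0.0325,0,0.09],[0,0,0.25],-0.2],[[0.0325,0,0.14],[0,0,0.25],-0.2],[[0.0325,0,0.164],[0,0,0.25],-0.2],[[0.0325,0,0.164],[0,0,0.25],-0.2]]' 25|head -2; python3 -m handwheel '[[[0,0,0],[0,0,0],-0.2],[[0,0,0],[0,0,0],-0.2],[[0,0,0],[0,0,0],-0.2],[[0,0,0],[0,0,0],-0.2],[[0,0,0],[0,0,0],-0.2]]' 25;python3 snap.py w5;python3 go.py 532.1 130.8 1.5 -4.64
```

```text
clock: 10.92
tool_pos: [531.2, 130.6, 26.1]
clock: 11.55
tool_pos: [532.6, 131.0, 27.8]
ee_rot: [[0.081, 0.997, 0.0], [0.997, -0.081, 0.0], [0.0, 0.0, -1.0]]
wrist_force: [-0.2, 0.1, -2.9]
opening: 0.565
grasp_force: 25.0
[302.   0. 256.] [[-0.0, -0.97, -0.25, 68.65], [1.0, -0.0, 0.0, -0.47], [-0.0, -0.25, 0.97, -185.79], [0.0, 0.0, 0.0, 1.0]] [532.6 131.   27.8]
t 11.6 pos [532.6 131.   27.8] yaw -4.6 q7 [-0.67 -0.13] shift [-0.0003 -0.0004  0.0263] turn [ 0.01 -0.01 -0.  ]
```

View pics/w5.png

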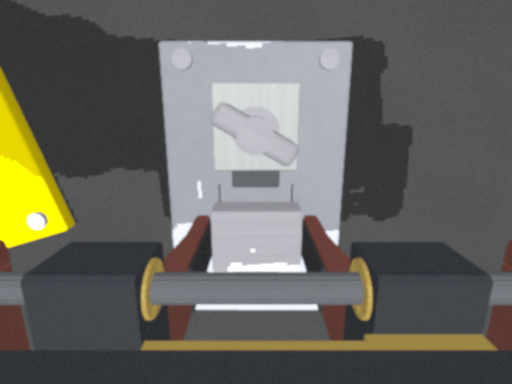

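The block hovers between the scribes (columns 213–301), its front edge at row ~205 well clear of the moving jaw's face at row 187. Lowering now.

```bash
python3 -m handwheel '[[[0,-0.0004,0.008],[0,0,0],-0.2],[[0,-0.0004,0.016],[0,0,0],-0.2],[[0,-0.0004,0.022],[0,0,0],-0.2],[[0,-0.0004,0.0255],[0,0,0],-0.2],[[0,-0.0004,0.0268],[0,0,0],-0.2]]' 25; python3 -m handwheel '[[[0,0,0],[0,0,0],-0.2],[[0,0,0],[0,0,0],0.2],[[0,0,0],[0,0,0],0.4],[[0,0,0],[0,0,0],0.4],[[0,0,0],[0,0,0],0.4]]' 25
```

```text
clock: 12.22
tool_pos: [531.9, 130.9, 0.7]
ee_rot: [[0.081, 0.997, -0.001], [0.997, -0.081, -0.0], [-0.0, -0.001, -1.0]]
wrist_force: [-3.5, -0.3, 8.0]
opening: 0.562
grasp_force: 25.0
clock: 12.85
tool_pos: [532.2, 131.1, 1.0]
ee_rot: [[0.081, 0.997, 0.0], [0.997, -0.081, 0.0], [0.0, 0.0, -1.0]]
wrist_force: [0.9, 1.1, -0.4]
opening: 0.702
grasp_force: 0.0
```

```bash
python3 -m handwheel '[[[0,0,-0.03],[0,0,0],0.4],[[0,0,-0.08],[0,0,0],0.7],[[0,0,-0.12],[0,0,0],0.7],[[0,0,-0.12],[0,0,0],0.7],[[0,0,-0.12],[0,0,0],0.7]]' 25|head -2; python3 snap.py w6; python3 go.py 537.1 188.9 100 52.4
```

```text
clock: 13.48
tool_pos: [531.6, 131.1, 120.3]
[302.   0. 256.] [[-0.0, -0.97, -0.25, 68.65], [1.0, -0.0, 0.0, -0.47], [-0.0, -0.25, 0.97, -185.79], [0.0, 0.0, 0.0, 1.0]] [531.6 131.1 120.3]
t 13.53 pos [531.2 130.9 119.8] yaw -4.6 q7 [-0.74 -0.21] shift [0.0583 0.0012 0.0197] turn [-1.100e-01 -1.000e-02 -5.703e+01]
```

View pics/w6.png

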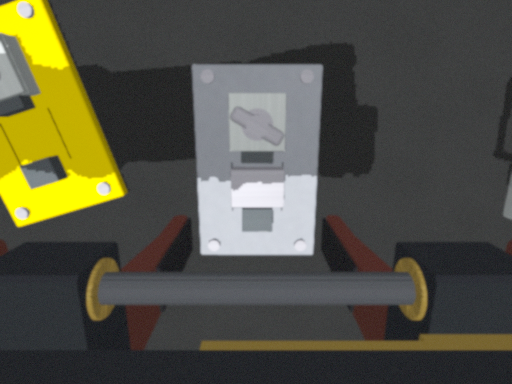

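The block sits flat between the jaws (columns 231–284, rows 165–208). The wing is at (257,125), about 32° clockwise from the fixture's x. Moving over the wing.

```bash
python3 -m handwheel '[[[0.0583,0.0012,0.01],[0,0,-57.5],0.7],[[0.0583,0.0012,0.01],[0,0,-57.5],0.5],[[0.0583,0.0012,0.01],[0,0,-57.5],0.3],[[0.0583,0.0012,0.01],[0,0,-57.5],0.1],[[0.0583,0.0012,0.01],[0,0,-57.5],0.1]]' 20|head -2; python3 -m handwheel '[[[0,0,0],[0,0,-4],0],[[0,0,0],[0,0,-4],0],[[0,0,0],[0,0,-4],0],[[0,0,0],[0,0,-4],0],[[0,0,0],[0,0,-4],0]]' 20; python3 go.py 537.1 188.9 26 53
```

```text
clock: 14.15
tool_pos: [537.0, 188.6, 109.1]
clock: 14.78
tool_pos: [538.0, 189.0, 110.8]
ee_rot: [[-0.799, 0.601, -0.0], [0.601, 0.799, -0.0], [0.0, -0.0, -1.0]]
wrist_force: [0.4, -0.3, 0.9]
opening: 0.502
grasp_force: 0.0
t 14.78 pos [538.  189.  110.8] yaw 53.1 q7 [-0.62  0.59] shift [ 0.0006 -0.0006  0.0848] turn [-0.01 -0.    0.05]
```

```bash
python3 -m handwheel '[[[0.0006,-0.0006,0.03],[0,0,0],0],[[0.0006,-0.0006,0.06],[0,0,0],0],[[0.0006,-0.0006,0.075],[0,0,0],0],[[0.0006,-0.0006,0.085],[0,0,0],0],[[0.0006,-0.0006,0.085],[0,0,0],0]]' 20; python3 -m handwheel '[[[0,0,0],[0,0,0],-0.4],[[0,0,0],[0,0,0],-0.8],[[0,0,0],[0,0,0],-1],[[0,0,0],[0,0,0],-1],[[0,0,0],[0,0,0],-1]]' 20;python3 go.py 537.1 188.9 26 53
```

```text
clock: 15.4
tool_pos: [537.2, 188.9, 25.7]
ee_rot: [[-0.799, 0.601, -0.0], [0.601, 0.799, -0.0], [0.0, -0.0, -1.0]]
wrist_force: [-0.0, -0.8, 0.9]
opening: 0.502
grasp_force: 0.0
clock: 16.02
tool_pos: [536.7, 188.2, 26.1]
ee_rot: [[-0.799, 0.601, -0.001], [0.601, 0.799, -0.001], [0.0, -0.001, -1.0]]
wrist_force: [-3.2, -1.9, 6.4]
opening: 0.138
grasp_force: 20.0
t 16.02 pos [536.7 188.2  26.1] yaw 53.1 q7 [-0.59  0.62] shift [0.0001 0.0008 0.0001] turn [-0.07 -0.03  0.05]
```

Wing gripped at 12 mm. Turning it clockwise.

```bash
python3 -m handwheel '[[[0,0,0],[0,0,10],-1],[[0,0,0],[0,0,20],-1],[[0,0,0],[0,0,30],-1],[[0,0,0],[0,0,40],-1],[[0,0,0],[0,0,50],-1]]' 20; python3 go.py 537.1 188.9 26 -47 x
```

```text
clock: 16.65
tool_pos: [536.7, 188.2, 26.1]
ee_rot: [[-0.048, 0.999, -0.001], [0.999, 0.048, -0.0], [-0.0, -0.001, -1.0]]
wrist_force: [-2.3, -2.6, 4.1]
opening: 0.131
grasp_force: 20.0
t 16.65 pos [536.7 188.2  26.1] yaw 2.7 q7 [-0.77 -0.08] shift [0.0007 0.0005 0.0001] turn [-0.05  0.05 49.73]
```

```bash
python3 -m handwheel '[[[0,0,0],[0,0,10],-1],[[0,0,0],[0,0,20],-1],[[0,0,0],[0,0,30],-1],[[0,0,0],[0,0,40],-1],[[0,0,0],[0,0,50],-1]]' 20; python3 go.py 537.1 188.9 26 -98 x; python3 -c "
from plant import observe;print(observe()['moment'])"
```

```text
clock: 17.27
tool_pos: [536.7, 188.2, 26.1]
ee_rot: [[0.735, 0.679, -0.001], [0.679, -0.735, -0.0], [-0.001, -0.0, -1.0]]
wrist_force: [-2.6, -3.4, 3.5]
opening: 0.137
grasp_force: 20.0
t 17.27 pos [536.7 188.2  26.1] yaw -47.3 q7 [-0.93 -0.76] shift [ 0.0008 -0.0002  0.0001] turn [ 0.    0.06 50.73]
[-0.66975772  0.77600611  0.03675839]
```

```bash
python3 -m handwheel '[[[0,0,0],[0,0,10],-1],[[0,0,0],[0,0,20],-1],[[0,0,0],[0,0,30],-1],[[0,0,0],[0,0,40],-1],[[0,0,0],[0,0,45],-1]]' 20; python3 go.py 537.1 188.9 26 -98 x; python3 -c "
from plant import observe;print(observe()['moment'],observe()['qpos'])"
```

```text
clock: 17.9
tool_pos: [536.7, 188.1, 26.1]
ee_rot: [[0.999, -0.038, -0.001], [-0.038, -0.999, -0.001], [-0.001, 0.001, -1.0]]
wrist_force: [-4.8, -2.5, 6.0]
opening: 0.132
grasp_force: 20.0
t 17.9 pos [536.7 188.1  26.1] yaw -92.2 q7 [-1.06 -1.38] shift [ 0.0004 -0.0008  0.0001] turn [0.05 0.05 5.84]
[-0.57811165  0.91675201  0.105492  ] [-1.06030505  0.7051845   0.8508188   1.98498631 -0.74678314  0.79941083
 -1.38007458]
```

```bash
for i in 1; do python3 -m handwheel '[[[0,0,0],[0,0,2],-1],[[0,0,0],[0,0,4],-1],[[0,0,0],[0,0,6],-1],[[0,0,0],[0,0,8],-1],[[0,0,0],[0,0,8],-1]]' 20; done; python3 go.py 537.1 188.9 26 -98 x; python3 -c "
from plant import observe;print(observe()['moment'])"
```

```text
clock: 18.52
tool_pos: [536.7, 188.1, 26.1]
ee_rot: [[0.985, -0.172, -0.001], [-0.172, -0.985, -0.001], [-0.001, 0.001, -1.0]]
wrist_force: [-3.3, -3.1, 6.0]
opening: 0.136
grasp_force: 20.1
t 18.52 pos [536.7 188.1  26.1] yaw -99.9 q7 [-1.08 -1.49] shift [ 0.0003 -0.0008  0.0001] turn [ 0.06  0.05 -1.91]
[-0.52824962  0.93413841  0.3683925 ]
```

```bash
python3 -m handwheel '[[[0,0,0],[0,0,2],-1],[[0,0,0],[0,0,4],-1],[[0,0,0],[0,0,4],-1],[[0,0,0],[0,0,4],-1],[[0,0,0],[0,0,4],-1]]' 20|tail -3; python3 go.py 537.1 188.9 26 -98 x; python3 -c "
from plant import observe;print(observe()['moment'])"
```

```text
wrist_force: [-2.0, -3.6, 5.6]
opening: 0.146
grasp_force: 20.9
t 19.15 pos [537.  188.1  26.1] yaw -103.9 q7 [-1.09 -1.54] shift [-0.0001 -0.0008  0.0001] turn [ 0.06  0.01 -5.87]
[-0.57376475  0.62688803  0.45362553]
```

Torque rose to 0.45 N m and the jaws began to wedge, so the screw is seated at about yaw -99. Backing off 90° to yaw ≈ -9, about 95° from here.

```bash
python3 -m handwheel '[[[0,0,0],[0,0,-10],-1],[[0,0,0],[0,0,-20],-1],[[0,0,0],[0,0,-30],-1],[[0,0,0],[0,0,-40],-1],[[0,0,0],[0,0,-50],-1]]' 20|tail -2; python3 -m handwheel '[[[0,0,0],[0,0,-10],-1],[[0,0,0],[0,0,-20],-1],[[0,0,0],[0,0,-30],-1],[[0,0,0],[0,0,-40],-1],[[0,0,0],[0,0,-45],-1]]' 20|tail -2;  python3 -m handwheel '[[[0,0,0],[0,0,0],-1],[[0,0,0],[0,0,0],-1],[[0,0,0],[0,0,0],-1],[[0,0,0],[0,0,0],-1],[[0,0,0],[0,0,0],-1]]' 20;python3 go.py 537.1 188.9 26 -9 x
python3 - <<'E'
from plant import *
import cv2
f=grab_frame('scene')['frame'];cv2.imwrite('pics/s2.png',cv2.resize(f[130:250,220:380,::-1],(800,600),interpolation=cv2.INTER_CUBIC))
E
python3 snap.py w7
```

```text
opening: 0.135
grasp_force: 20.0
opening: 0.137
grasp_force: 20.0
clock: 21.02
tool_pos: [536.8, 188.7, 26.1]
ee_rot: [[0.157, 0.988, -0.001], [0.988, -0.157, -0.0], [-0.0, -0.001, -1.0]]
wrist_force: [-4.0, -1.1, 6.7]
opening: 0.141
grasp_force: 20.0
t 21.02 pos [536.8 188.7  26.1] yaw -9.1 q7 [-0.81 -0.24] shift [0.0002 0.0003 0.0001] turn [-0.05  0.02 -0.06]
[302.   0. 256.] [[-0.0, -0.97, -0.25, 68.61], [1.0, -0.0, 0.0, -0.55], [-0.0, -0.25, 0.97, -185.79], [0.0, 0.0, 0.0, 1.0]] [536.7 188.7  26. ]
```

View pics/s2.png

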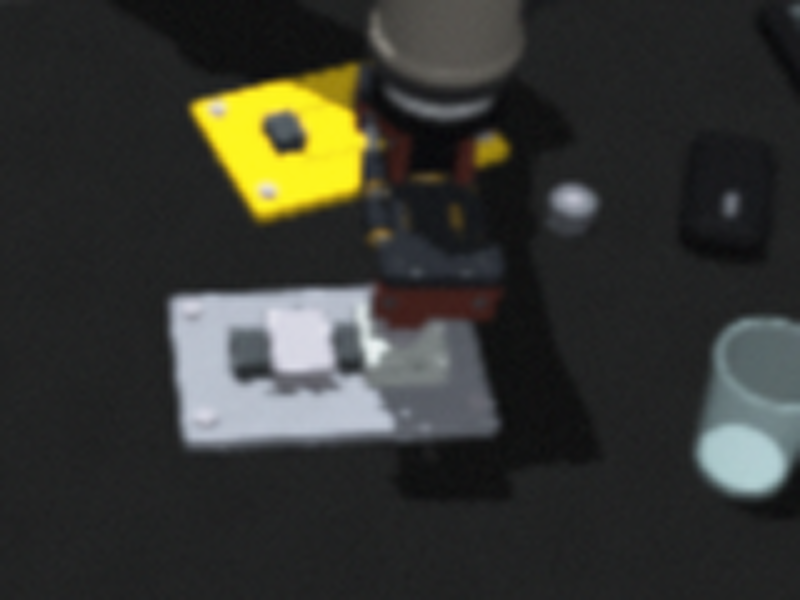

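View pics/w7.png

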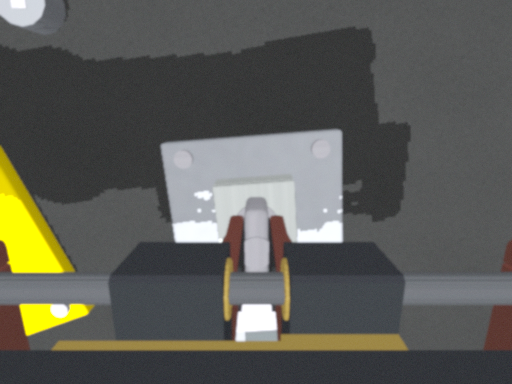

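The scene crop shows the block between the jaws at (300,342), flat and square. The wrist view shows the wing held between the fingers at (257,225), almost along the fixture's y, so q ≈ 1.65 rad against the 1.63 target. Handing in.

```bash
python3 -c "
from plant import *
print(hand_in())"
```

```text
the job is handed in; nothing more can be done
None
```

The job is handed in: the block is flat between the jaws and released, and the screw was seated, then backed off a quarter turn (about 1.65 rad) with the wing still gripped at 20 N; `hand_in()` returned no verdict.

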